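# Lock the rotary phone holder with its index pin

### The job

Lock the rotary suction holder so that its chuck can no longer turn: take the red-knobbed index pin from the stand, set it in the holder's guide bush, and gently turn the chuck until the pin falls into a hole of the hidden index collar. Then press the pin fully home, its knob flush on the bush, without ever forcing the pin against the collar, and let go; leave the other things where they are.

Things in the scene. Friction and masses are not known exactly. Their poses are not given: they have to be found in the camera images.
- holder: Rotary suction holder, bolted down: dark steel base plate 170 x 170 x 16 mm, aluminium top plate of the same square (upper face 36 mm above the bench) on four corner pillars at (+-74, +-74) mm, screw heads up to 40 mm, and a brass index collar between the plates. Origin: centre of the underside, on the chuck's upright axis; z up; the guide bush is at +60 mm on its x axis.
- bush_mouth (a point): Centre of the guide bush's upper rim, 48 mm above the bench: round steel bush 30 mm across standing 12 mm above the top plate, vertical bore 11.5 mm, open down to the collar.
- chuck_grip (a point): Point fixed to the holder on the chuck's upright axis, 58 mm above the bench, at the middle height of the chuck's round knurled grip (a good height to hold it).
- chuck: The turning chuck: round knurled dark grip 44 mm across, 43 to 73 mm above the bench, under a black rubber suction cup 41 mm across, its rim at 84 mm. Origin on its axis at bench height, z up; yaw grows anticlockwise seen from above. It turns endlessly either way, stiffly (about 0.4 N m: hold it firmly), and stays where left. Its yaw does not tell where the collar's holes are.
- index_pin: Loose index pin, 50 g or so, standing upright in the pin stand: steel shank 10 mm across and 42 mm long with a 3 mm cone at its end, and a red round knob 20 mm across and 24 mm high on top. Origin: the end of the shank; z along the pin towards the knob.
- pin_tip (a point): Lower end of the index pin's shank; 42 mm below the knob's underside. It is 6 mm above the bench when the pin is home in the holder, 27 mm when it stands on the collar.
- pin_knob (a point): Centre of the index pin's red knob, 54 mm from the tip, 12 mm below its top.
- pin_stand: Grey block 48 x 136 x 46 mm (x, y, z), fixed to the bench, with two upright 12 mm holes at y = +-36 mm; origin: centre of the underside. The pin stands in one hole and the blue driver in the other, each with its knob or handle resting on the top.
- driver: Bystander: blue-handled bit driver standing in the other hole of the stand, handle 18 mm across and 40 mm high. Origin: lower end of its shank.
- phone: Bystander: black phone lying flat, 73 x 150 x 9 mm; origin: centre of its underside.
- jar: Bystander: amber jar with white cap, 48 mm across, 45 mm high; origin: centre of its underside.
- screwdriver: Bystander: yellow-handled screwdriver lying on the bench, 160 mm long; origin at its middle.
- under_bush (a point): Point of the holder on the bush's axis, level with the collar's upper face, 27 mm above the bench (21 mm below the rim). The brass collar (152 mm across, 10 mm thick, only its edge seen) turns with the chuck; six alike 13.5 mm holes, one every 60 degrees, pass under the bush. They cannot be seen; their angle to the chuck is unknown and differs each time. At the start the nearest is over 10 degrees off.
- base_hole (a point): Point on the bush's axis where the pin's tip is when home, 6 mm above the bench. A pin set in the bush stands on the collar till a hole comes under it (within about 2 degrees), then falls some 16 mm by its weight onto two spring balls, 4 to 6 mm short of home; pressing the knob with about 6 to 15 N clicks it home. Turning on after it fell wedges it: over 8 N between pin and collar does damage.

How it is judged:
On the way:
1. the pin's shank is in the guide bush, at least 10 mm below its rim (z of pin_tip in the frame of holder below 0.038 m and horizontal distance between pin_tip and bush_mouth below 0.004 m), for 0.1 s.
At the end, for the whole second after the job is handed in: The index pin is fully home in the guide bush (knob within 2.5 mm of the rim, its tip through the collar and in the base hole, within 4 mm of the bush's axis, upright within 0.08 rad) and at rest, so the chuck is locked; the driver, phone, jar and screwdriver are within 20 mm of where they were (z of pin_tip in the frame of holder below 0.0085 m and horizontal distance between pin_tip and bush_mouth below 0.004 m and angle between index_pin's own z axis and vertical below 0.08 rad and linear speed of index_pin below 0.01 m/s and distance of each of driver, phone, jar, screwdriver from where it was at the start of the episode below 0.02 m); the robot touches nothing.
It fails at once if the pin is forced against the chuck or its collar (more than 8 N) (contact force between index_pin and chuck above 8 N).
It fails at once if a bystander is pushed more than 20 mm (distance of any of driver, phone, jar, screwdriver from where it was at the start of the episode above 0.02 m).
It also fails if it takes over 72 s, if anything falls off the work surface, if the arm or the gripper's body presses on something with over 40 N, if the wrist force passes 120 N, or if a joint passes its speed limit or range.

### The arm

A 6-joint arm with a two-finger parallel gripper is mounted at the origin on the work surface. World frame = base frame: x ahead of the robot, y to its left, z up, the work surface at z = 0. Lengths are in m, angles in rad, forces in N, time in s.
With the tool pointing down it reaches from about 0.3 to 0.85 m from the base axis. Payload 4.2 kg.
Tool frame: the origin (TCP) lies midway between the tips of the shut fingers; the grasp point (between the pads) lies 19 mm behind it; z points along the fingers, y is the line along which they close (so a half turn about z gives the same grasp; the last joint's range is limited). The gripper opens to 91 mm and grips with 3 to 60 N. Pads are 32 mm wide; open, the fingers measure 118 mm over their backs; the gripper's body (76 mm by 178 mm) begins 60 mm behind the grasp point.
Start: joints at [-1.273, 0.32, 1.565, -0, 1.257, -0.02], TCP at [0.18, -0.546, 0.214] pointing down, gripper open.
Joint ranges: [-3.11, 3.11], [-0.84, 2.01], [0.21, 2.61], [-1.34, 4.49], [0.05, 2.63], [-2.56, 2.56]. Speed limits (rad/s): [2.57, 2.57, 3.14, 3.14, 3.14, 3.14].

### API

Orientations are given as a rotation vector (axis times angle).
In Python, from rig import manip, vision, spotter gives the robot as it stands.
- The arm moves only by the tool send_rows, never from a script. Its argument "targets" is a list of rows, each an object with "xyz": the shift along the tool's x, y, z in m, a list of three; "twist": the turn, a rotation vector about the tool's x, y, z in rad, a list of three; "hand": the opening, from 0 (shut) to 1 (fully open). In form: [{"xyz": [dx, dy, dz], "twist": [rx, ry, rz], "hand": hand}, ...]. A call has 1 to 10 rows; each row is the pose to reach, as a shift and turn from the pose commanded when the call began, along the tool's axes at that moment; what a row does not reach only later rows make up. A row lasts 1/8 s, in which the tool goes at most 62.5 mm and 10.7 degrees, less where a joint would pass 70% of its speed; a pose out of reach is approached as far as the arm can. A call with a gripper value outside its range is refused whole. The fingers move at their own pace and stop on an object; "squeeze" is the grip in N (left out, the last holds). Time passes only in rows, so rows that repeat a pose let the fingers close. It gives the time, the measured TCP pose, the force, the opening and the grip force at its end, in the units of the state.
- manip.get_state(): the state, without advancing time (a new reading comes with each control period).
- vision.capture(name): name is "scene" or "top"; returns (picture, depth): 384x512x3 uint8, red, green, blue; 384x512 float32, m along the optical axis (not along the pixel's ray), 0 where there is no reading.
- vision.camera_info(name): a dict with "fx", "fy", "cx", "cy" (pixels), "rvec" (rotation vector, rad) and "tvec" (3), from world to camera coordinates, as OpenCV has them. Camera axes: x right, y down, z forward; pixel columns grow to the right and rows downward; lengths in m; the calibration is good to about 2 mm. A picture is of the moment at which its call begins. camera_info takes no time and is no camera call.
- manip.job_done(): hands the job in; it is judged then, once.
Trained networks look in the newest picture that a camera, given by its name, has taken for a name from the list of things; names that differ only in an ending like _2 or _b are one class to them, and where a whole thing is asked for, a point or a joint stands for the part that bears it (a point fixed in the world has none). Each returns a list of dicts, best first, with "p" (0 to 1); they miss things now and then, are a little off and sometimes report something else, mostly with a low value. They report only what shows in the picture. A call takes as long as a camera call.
- spotter.look_for(camera, target): "centre" ([row, column] in pixels, amid what is visible of it).
The state is a dict: "t": time; "qpos": joint angles; "joint_vel": joint speeds; "effort": joint torques, N m; "ee_pos": TCP position; "tool_rot": TCP orientation; "ft_force": force on the tool from outside, world axes, zero at the start; "ft_torque": the same for the moment, N m; "width": finger opening in m; "grasp_force": force on a finger pad.
Only numpy, scipy, OpenCV 4.12 (cv2) and the standard library are available. Lean on these libraries where they do the work, as an engineer would, in place of code of your own. Each camera call takes 0.05 s, during which the arm holds its last target. There are 200 camera calls.

## Working session

There is one attempt and no reset: what is moved stays moved. The work goes in short steps, Python scripts to look and compute and a tool call to move; the robot and the scene stay as the last step left them, time stands still between calls to the robot, and variables do not carry over. Pictures are saved under pics/ and viewed, at most 10 in all, crops included, and the job is handed in when it is done.

Besides the shell and the picture viewer there is one more tool, called after "Request:" as name([rows], argument=value, ...), one row to a line, values as JSON. send_rows: Moves the arm, as the interface text tells. Its arguments: {"type":"object","properties":{"targets":{"type":"array","items":{"type":"object","properties":{"xyz":{"type":"array","items":{"type":"number"}},"twist":{"type":"array","items":{"type":"number"}},"hand":{"type":"number"}}}},"squeeze":{"type":"number"}},"required":["targets"]}

```bash
ls; mkdir -p pics; cat > h.py <<'E'
from rig import manip, vision, spotter
import numpy as np, cv2
from scipy.spatial.transform import Rotation as R
def cloud(cam):
    im,d=vision.capture(cam); k=vision.camera_info(cam)
    v,u=np.mgrid[:384,:512]
    P=np.stack([(u-k['cx'])/k['fx']*d,(v-k['cy'])/k['fy']*d,d],-1)
    W=(P-np.array(k['tvec']).ravel())@R.from_rotvec(np.array(k['rvec']).ravel()).as_matrix()
    W[d==0]=np.nan
    return im,W
def st():
    s=manip.get_state(); return s
E
python3 - <<'E'
from h import *
a,W=cloud('top'); b,V=cloud('scene')
np.savez('/tmp/c.npz',a=a,W=W,b=b,V=V)
cv2.imwrite('pics/top.png',a[...,::-1]); cv2.imwrite('pics/scene.png',b[...,::-1])
for cam,X in (('top',W),('scene',V)):
  for n in ('index_pin','pin_knob','bush_mouth','chuck','chuck_grip','holder','pin_stand','driver','phone','jar','screwdriver'):
    r=spotter.look_for(cam,n)
    for q in r[:1]:
        i,j=np.round(q['centre']).astype(int); print(cam,n,round(q['p'],2),i,j,np.round(X[i,j],3))
s=st(); print(s['ee_pos'],s['tool_rot'],s['t'],s['width'])
E
```

```text
pics
top index_pin 0.29 208 184 [0.56  0.164 0.081]
top pin_knob 0.5 215 341 [ 0.537 -0.243  0.075]
top bush_mouth 0.97 210 188 [0.554 0.153 0.084]
top chuck 0.64 207 182 [0.563 0.169 0.081]
top chuck_grip 0.97 212 186 [0.549 0.159 0.083]
top holder 0.87 210 187 [0.554 0.156 0.085]
top pin_stand 0.82 220 321 [ 0.528 -0.194  0.047]
top driver 0.3 229 419 [ 0.503 -0.457  0.026]
top phone 0.82 136 244 [0.776 0.009 0.003]
top jar 0.64 257 97 [0.439 0.397 0.043]
top screwdriver 0.57 233 423 [ 0.492 -0.466  0.029]
scene index_pin 0.39 195 172 [ 0.55  -0.235  0.072]
scene pin_knob 0.57 197 173 [ 0.553 -0.234  0.067]
scene bush_mouth 0.77 186 304 [0.591 0.141 0.039]
scene chuck 0.63 170 307 [0.57  0.153 0.083]
scene chuck_grip 0.66 186 307 [0.593 0.15  0.038]
scene holder 0.79 183 308 [0.584 0.156 0.04 ]
scene pin_stand 0.74 205 186 [ 0.569 -0.203  0.039]
scene driver 0.61 191 197 [ 0.55  -0.166  0.067]
scene phone 0.75 258 275 [ 0.781 -0.008  0.008]
scene jar 0.81 140 363 [0.463 0.39  0.04 ]
scene screwdriver 0.8 212 91 [ 0.512 -0.463  0.026]
[ 0.17968703 -0.54622496  0.21398157] [3.10189541e+00 4.97058056e-01 5.96330669e-05] 1.2 0.09125437213284456
```

View pics/top.png

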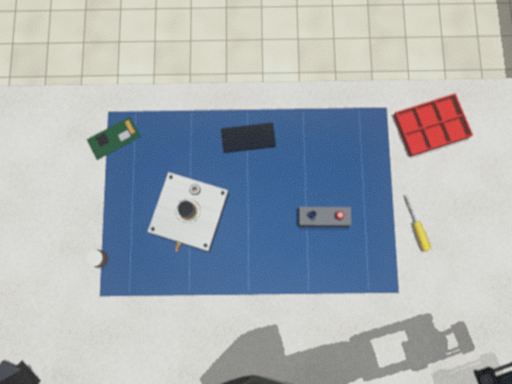

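View pics/scene.png

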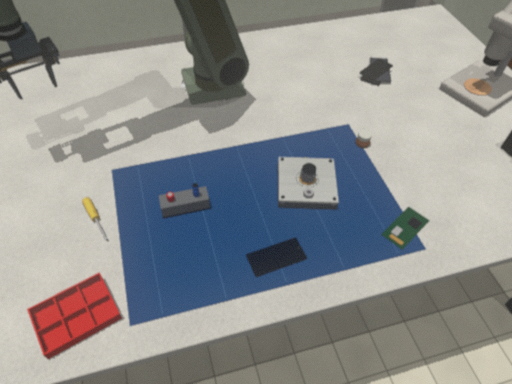

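The top view shows the holder plate around (211,188), the bush at (189,195), the red knob at (215,340) and the blue driver at (215,312). Next I'll measure these precisely.

```bash
cat >> h.py <<'E'
def ray(cam,uv,z):
    k=vision.camera_info(cam); M=R.from_rotvec(np.array(k['rvec']).ravel()).as_matrix(); t=np.array(k['tvec']).ravel()
    uv=np.atleast_2d(uv).astype(float); d=np.c_[(uv[:,0]-k['cx'])/k['fx'],(uv[:,1]-k['cy'])/k['fy'],np.ones(len(uv))]@M
    c=-M.T@t; return c+d*((z-c[2])/d[:,2])[:,None]
E
python3 - <<'E'
from h import *
f=np.load('/tmp/c.npz')
for cam,im,X in (('top',f['a'],f['W']),('scene',f['b'],f['V'])):
    k=vision.camera_info(cam); M=R.from_rotvec(np.array(k['rvec']).ravel()).as_matrix(); print(cam,k['fx'],'cam pos',-M.T@np.array(k['tvec']).ravel())
    hsv=cv2.cvtColor(im,cv2.COLOR_RGB2HSV).astype(int); H,S,V=hsv[...,0],hsv[...,1],hsv[...,2]
    near=lambda x,y,r: (np.hypot(X[...,0]-x,X[...,1]-y)<r)
    # plate
    m=(near(.55,.155,.13)&(S<70)&(V>110)).astype(np.uint8)
    cs,_=cv2.findContours(m,0,2); c=max(cs,key=cv2.contourArea)[:,0]
    w=ray(cam,c,.036)[:,:2].astype(np.float32); r=cv2.minAreaRect(w*1000); print('plate',r)
    # clouds
    print('bench z',np.nanmedian(X[near(.5,-.05,.05)][:,2]), 'plate z',np.nanmedian(X[m>0][:,2]))
    q=X[near(.55,.16,.06)&(X[...,2]>.07)]; print('cup pts',len(q),np.nanmean(q,0),np.nanmin(q,0),np.nanmax(q,0))
    for nm,mm in (('red',((H<8)|(H>172))&(S>110)&near(.54,-.23,.06)),('blue',(H>100)&(H<130)&near(.54,-.17,.05)&(X[...,2]>.055))):
        v,u=np.nonzero(mm); print(nm,len(u),u.mean(),v.mean(),ray(cam,[u.mean(),v.mean()],.06)[0],'top' ,ray(cam,[u.mean(),v.mean()],.07)[0],np.nanmean(X[mm],0),np.nanmax(X[mm],0))
    m=near(.54,-.2,.11)&(X[...,2]>.035)&(X[...,2]<.055); q=X[m][:,:2].astype(np.float32); print('stand',cv2.minAreaRect(q*1000))
t=f['a'];h=cv2.resize(t[160:265,130:370][:, :][...,::-1],None,fx=3.3,fy=3.3,interpolation=2)
s=f['b'];g=cv2.resize(s[140:220,140:350][...,::-1],(h.shape[1],240),interpolation=2)
cv2.imwrite('pics/crop.png',np.vstack([h,g])[:600])
E
```

```text
top 488.87260731291616 cam pos [ 0.37127816 -0.02746352  1.33460568]
plate ((547.564453125, 164.4452362060547), (175.5758819580078, 199.17257690429688), 72.20203399658203)
bench z 0.0009256059660935179 plate z 0.035924632673169275
cup pts 218 [0.55990125 0.16016863 0.08110251] [0.54019813 0.1390758  0.07005365] [0.58099176 0.18025093 0.09004267]
red 23 338.5217391304348 215.7391304347826 [ 0.5372845  -0.23860262  0.06      ] top [ 0.53598209 -0.23694612  0.07      ] [ 0.53635691 -0.23741836  0.0670837 ] [ 0.54538231 -0.23096265  0.07411363]
blue 51 312.2352941176471 213.72549019607843 [ 0.54351907 -0.16996766  0.06      ] top [ 0.54216774 -0.16884963  0.07      ] [ 0.54056076 -0.16751053  0.08175609] [ 0.54966726 -0.14092065  0.09474739]
stand ((540.4178466796875, -204.52041625976562), (135.67161560058594, 47.616947174072266), 88.62168884277344)
scene 432.1367870578674 cam pos [ 1.31809285 -0.24228927  1.0099605 ]
plate ((563.55126953125, 161.48841857910156), (172.913330078125, 176.09828186035156), 71.84123229980469)
bench z 0.0004501822705698028 plate z 0.035883849420357015
cup pts 172 [0.56819788 0.15842685 0.07948485] [0.54270452 0.13886975 0.07031318] [0.58802267 0.17967942 0.08739853]
red 36 170.41666666666666 197.41666666666666 [ 0.54712018 -0.24079482  0.06      ] top [ 0.55523602 -0.24081055  0.07      ] [ 0.55147578 -0.24079605  0.06535203] [ 0.55913093 -0.23190292  0.07385082]
blue 66 194.93939393939394 189.21212121212122 [ 0.53625006 -0.16931238  0.06      ] top [ 0.54448033 -0.17008059  0.07      ] [ 0.54985179 -0.17057768  0.0764504 ] [ 0.55601569 -0.16151827  0.09190925]
stand ((545.6024169921875, -206.11444091796875), (135.54115295410156, 53.791831970214844), 89.20977783203125)
```

View pics/crop.png

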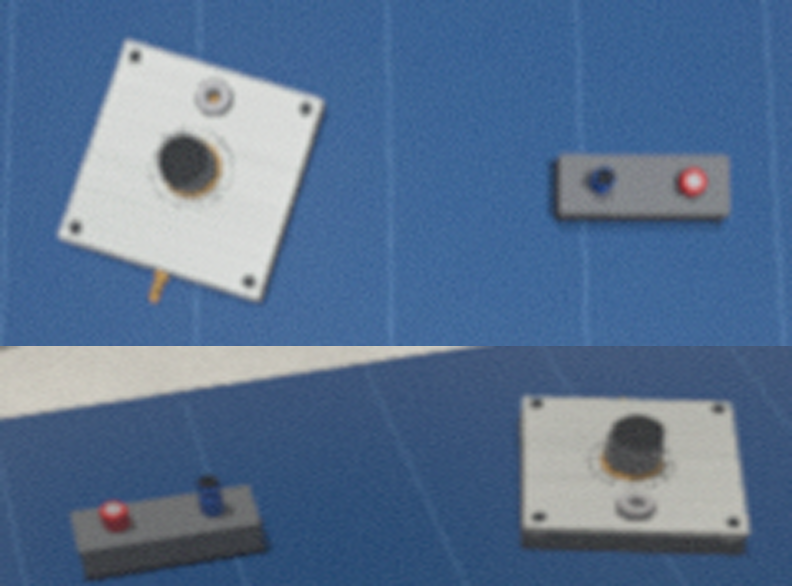

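The crop shows the four screws, the bush (crop 214,97) and the knob (crop 692,182, top face pale pink). I'll refine to sub-pixel.

```bash
python3 - <<'E'
from h import *
from scipy.optimize import least_squares
f=np.load('/tmp/c.npz')
def blob(g,u,v,r,dark=True):
    for _ in range(4):
        yy,xx=np.mgrid[int(v)-r:int(v)+r+2,int(u)-r:int(u)+r+2]; p=g[yy,xx]
        bg=np.percentile(p,75 if dark else 25); w=np.clip((bg-p) if dark else (p-bg),0,None); w[w<.35*w.max()]=0
        w[np.hypot(xx-u,yy-v)>r]=0; u,v=(w*xx).sum()/w.sum(),(w*yy).sum()/w.sum()
    return u,v
seeds={'top':([(135,56),(306,107),(249,281),(75,227)],(214,97)),'scene':([(733,521-346),(538,517-346),(536,404-346),(718,408-346)],None)}
def T(c,cam): 
    x,y=c; return (130+(x+.5)/3.3-.5,160+(y+.5)/3.3-.5) if cam=='top' else (140+(x+.5)*210/792-.5,140+(y+.5)*80/240-.5)
allp={}
for cam,im in (('top',f['a']),('scene',f['b'])):
    g=cv2.cvtColor(im,cv2.COLOR_RGB2GRAY).astype(float)
    px=[blob(g,*T(s,cam),3) for s in seeds[cam][0]]
    w=ray(cam,px,.0395)[:,:2]
    print(cam,np.round(px,1).tolist(),np.round(w,4).tolist(),'c',w.mean(0),'sides',np.linalg.norm(w-np.roll(w,1,0),axis=1))
    c=w.mean(0)
    # yaw: fit rotation (any multiple of 90)
    z=(w-c)@[1,1j]; a=np.angle((z*np.exp(-1j*np.pi/2*np.arange(4))*np.exp(-1j*np.pi/4)).mean() if np.angle(z[1]/z[0])>0 else (z*np.exp(1j*np.pi/2*np.arange(4))*np.exp(-1j*np.pi/4)).mean())
    print('yaw mod 90',np.rad2deg(a)%90)
b=blob(cv2.cvtColor(f['a'],cv2.COLOR_RGB2GRAY).astype(float),*T((214,97),'top'),3); print('bush top',b,ray('top',[b],.048))
b=T((635,503-346),'scene'); print('bush scene',ray('scene',[b],.048))
b=T((692,180),'top');print('knob top',ray('top',[b],.068))
im=f['a'].astype(int); 
def red(im,u,v,r):
    w=np.clip(im[...,0].astype(float)-im[...,1:].max(-1),0,None); yy,xx=np.mgrid[:384,:512]; w[np.hypot(xx-u,yy-v)>r]=0; w=(w>25)*1.; return (w*xx).sum()/w.sum(),(w*yy).sum()/w.sum(),w.sum()
for cam,k,c in (('top','a',(692,182)),('scene','b',(113,514-346))):
    r=red(f[k],*T(c,cam),7); print('red',cam,r,ray(cam,[r[:2]],.062),ray(cam,[r[:2]],.058))
E
```

```text
top [[170.4, 176.6], [222.2, 192.5], [205.0, 244.9], [152.4, 228.5]] [[0.6529, 0.2087], [0.6072, 0.0679], [0.4671, 0.1136], [0.5124, 0.254]] c [0.55989709 0.16104069] sides [0.14761285 0.14798814 0.14731772 0.14760518]
yaw mod 90 72.04168188997456
scene [[334.0, 198.3], [282.5, 196.5], [282.0, 156.7], [330.3, 157.9]] [[0.6573, 0.208], [0.6121, 0.0678], [0.4633, 0.1162], [0.5074, 0.2588]] c [0.56003038 0.16270284] sides [0.15822103 0.14729278 0.15642758 0.14920093]
yaw mod 90 72.03190178278581
bush top (np.float64(193.9681603773585), np.float64(188.3620283018868)) [[0.61791861 0.14319888 0.048     ]]
bush scene [[0.62208909 0.14094267 0.048     ]]
knob top [[ 0.54026105 -0.23960507  0.068     ]]
red top (np.float64(339.56666666666666), np.float64(214.6), np.float64(60.0)) [[ 0.53999085 -0.24113335  0.062     ]] [[ 0.54052114 -0.24180495  0.058     ]]
red scene (np.float64(169.94827586206895), np.float64(196.60344827586206), np.float64(58.0)) [[ 0.54555052 -0.24157566  0.062     ]] [[ 0.54229071 -0.24157265  0.058     ]]
```

```bash
cat >> h.py <<'E'
BUSH=np.array([.617,.1427]); CH=np.array([.5598,.1612]); KN=np.array([.5405,-.241])
def pose(xy,z,deg):
    a=np.deg2rad(deg); y=np.array([np.cos(a),np.sin(a),0]); zz=np.array([0,0,-1.]); return np.array([*xy,z]),np.c_[np.cross(y,zz),y,zz]
def to(xy,z,deg):
    s=st(); A=R.from_rotvec(s['tool_rot']).as_matrix(); p,B=pose(xy,z,deg)
    print('xyz',np.round(A.T@(p-s['ee_pos']),4),'twist',np.round(R.from_matrix(A.T@B).as_rotvec(),4),'t',s['t'])
def show():
    s=st(); A=R.from_rotvec(s['tool_rot']).as_matrix()
    print('pos',np.round(s['ee_pos'],4),'ydeg',np.round(np.rad2deg(np.arctan2(A[1,1],A[0,1])),2),'zax',np.round(A[:,2],4),'F',np.round(s['ft_force'],1),'T',np.round(s['ft_torque'],2),'w',round(s['width'],4),'g',round(s['grasp_force'],1),'q',np.round(s['qpos'],2),'t',round(s['t'],2))
E
python3 -c "
from h import *
show(); to(KN,.13,-108)"
```

```text
pos [ 0.1797 -0.5462  0.214 ] ydeg -71.79 zax [ 1.e-04 -1.e-04 -1.e+00] F [-0.7  0.4 -0.2] T [ 0.01 -0.02 -0.03] w 0.0913 g 0.0 q [-1.27  0.32  1.56  0.    1.26 -0.02] t 1.2
xyz [ 0.4381 -0.1772  0.084 ] twist [ 1.000e-04 -1.000e-04  6.319e-01] t 1.2
```

Request:
send_rows([
  {"xyz": [0.438,-0.177,0.084],"twist": [0,0,0.632],"hand": 0.5},
  {"xyz": [0.438,-0.177,0.084],"twist": [0,0,0.632],"hand": 0.5},
  {"xyz": [0.438,-0.177,0.084],"twist": [0,0,0.632],"hand": 0.5},
  {"xyz": [0.438,-0.177,0.084],"twist": [0,0,0.632],"hand": 0.5},
  {"xyz": [0.438,-0.177,0.084],"twist": [0,0,0.632],"hand": 0.5},
  {"xyz": [0.438,-0.177,0.084],"twist": [0,0,0.632],"hand": 0.5},
  {"xyz": [0.438,-0.177,0.084],"twist": [0,0,0.632],"hand": 0.5},
  {"xyz": [0.438,-0.177,0.084],"twist": [0,0,0.632],"hand": 0.5},
  {"xyz": [0.438,-0.177,0.084],"twist": [0,0,0.632],"hand": 0.5},
  {"xyz": [0.438,-0.177,0.084],"twist": [0,0,0.632],"hand": 0.5},
])

```text
t: 2.45
ee_pos: [0.5401, -0.2413, 0.1299]
tool_rot: [3.103, -0.49, -0.001]
ft_force: [-0.8, -0.3, -0.1]
width: 0.0457
grasp_force: 0.0
```

```bash
python3 -c "
from h import *
show(); to(KN,.049,-108)"
```

```text
pos [ 0.5401 -0.2413  0.1299] ydeg -107.97 zax [-7.e-04 -3.e-04 -1.e+00] F [-0.8 -0.3 -0.1] T [0.08 0.05 0.02] w 0.0457 g 0.0 q [-0.44  0.41  1.65 -0.    1.08  1.45] t 2.45
xyz [ 0.0003 -0.0005  0.0809] twist [0.0005 0.0006 0.0006] t 2.45
```

Request:
send_rows([
  {"xyz": [0,0,0.05],"twist": [0,0,0],"hand": 0.5},
  {"xyz": [0,0,0.081],"twist": [0,0,0],"hand": 0.5},
  {"xyz": [0,0,0.081],"twist": [0,0,0],"hand": 0.5},
  {"xyz": [0,0,0.081],"twist": [0,0,0],"hand": 0.1},
  {"xyz": [0,0,0.081],"twist": [0,0,0],"hand": 0.1},
  {"xyz": [0,0,0.081],"twist": [0,0,0],"hand": 0.1},
  {"xyz": [0,0,0.081],"twist": [0,0,0],"hand": 0.1},
], squeeze=15)

```text
t: 3.32
ee_pos: [0.5405, -0.2415, 0.0495]
tool_rot: [3.102, -0.491, 0.001]
ft_force: [-0.4, -0.8, 3.2]
width: 0.0196
grasp_force: 15.0
```

```bash
python3 -c "
from h import *
show(); to(KN,.118,-108)"
```

```text
pos [ 0.5405 -0.2415  0.0495] ydeg -107.99 zax [ 4.e-04 -7.e-04 -1.e+00] F [-0.4 -0.8  3.2] T [-0.01  0.24 -0.02] w 0.0196 g 15.0 q [-0.44  0.49  1.74 -0.    0.91  1.45] t 3.33
xyz [-0.0001 -0.0004 -0.0685] twist [ 0.0006 -0.0006  0.0002] t 3.325
```

Request:
send_rows([
  {"xyz": [0,0,-0.03],"twist": [0,0,0],"hand": 0.1},
  {"xyz": [0,0,-0.06],"twist": [0,0,0],"hand": 0.1},
  {"xyz": [0,0,-0.09],"twist": [0,0,0],"hand": 0.1},
  {"xyz": [0,0,-0.11],"twist": [0,0,0],"hand": 0.1},
  {"xyz": [0,0,-0.11],"twist": [0,0,0],"hand": 0.1},
])

```text
t: 3.95
ee_pos: [0.5413, -0.2415, 0.1604]
tool_rot: [3.102, -0.491, 0.005]
ft_force: [0.2, -0.6, -1.0]
width: 0.0193
grasp_force: 15.0
```

```bash
python3 -c "
from h import *
show(); to(BUSH,.160,-108)"
```

```text
pos [ 0.5413 -0.2415  0.1604] ydeg -107.99 zax [ 0.0032 -0.0015 -1.    ] F [ 0.2 -0.6 -1. ] T [ 0.08  0.02 -0.01] w 0.0193 g 15.0 q [-0.44  0.38  1.61  0.    1.15  1.45] t 3.95
xyz [-0.0467 -0.3888  0.    ] twist [ 0.0004 -0.0035  0.0001] t 3.95
```

Request:
send_rows([
  {"xyz": [-0.006,-0.05,0],"twist": [0,0,0],"hand": 0.1},
  {"xyz": [-0.012,-0.1,0],"twist": [0,0,0],"hand": 0.1},
  {"xyz": [-0.018,-0.15,0],"twist": [0,0,0],"hand": 0.1},
  {"xyz": [-0.024,-0.2,0],"twist": [0,0,0],"hand": 0.1},
  {"xyz": [-0.03,-0.25,0],"twist": [0,0,0],"hand": 0.1},
  {"xyz": [-0.036,-0.3,0],"twist": [0,0,0],"hand": 0.1},
  {"xyz": [-0.042,-0.35,0],"twist": [0,0,0],"hand": 0.1},
  {"xyz": [-0.0467,-0.389,0],"twist": [0,0,0],"hand": 0.1},
  {"xyz": [-0.0467,-0.389,0],"twist": [0,0,0],"hand": 0.1},
  {"xyz": [-0.0467,-0.389,0],"twist": [0,0,0],"hand": 0.1},
])

```text
t: 5.2
ee_pos: [0.6154, 0.1427, 0.1576]
tool_rot: [3.101, -0.491, -0.004]
ft_force: [-0.1, 0.3, -0.7]
width: 0.0193
grasp_force: 15.0
```

```bash
python3 -c "
from h import *
show(); to(BUSH,.100,-108)"
```

```text
pos [0.6154 0.1427 0.1576] ydeg -107.98 zax [-0.0025 -0.0011 -1.    ] F [-0.1  0.3 -0.7] T [0.03 0.09 0.07] w 0.0193 g 15.0 q [ 0.21  0.45  1.51 -0.    1.19  2.09] t 5.2
xyz [ 0.0016 -0.0006  0.0576] twist [0.0019 0.002  0.0003] t 5.2
```

Request:
send_rows([
  {"xyz": [0,0,0.03],"twist": [0,0,0],"hand": 0.1},
  {"xyz": [0,0,0.055],"twist": [0,0,0],"hand": 0.1},
  {"xyz": [0,0,0.055],"twist": [0,0,0],"hand": 0.1},
  {"xyz": [0,0,0.055],"twist": [0,0,0],"hand": 0.1},
])

```text
t: 5.7
ee_pos: [0.6168, 0.1424, 0.1048]
tool_rot: [-3.102, 0.493, -0.002]
ft_force: [0.8, 0.4, -1.3]
width: 0.0195
grasp_force: 15.0
```

```bash
python3 - <<'E'
from h import *
show(); to(BUSH,.100,-108)
b,V=cloud('scene'); a,W=cloud('top')
x=cv2.resize(b[130:215,255:355][...,::-1],None,fx=5,fy=5,interpolation=2)
y=cv2.resize(a[150:250,140:240][:85,:][...,::-1],(300,425),interpolation=2)
cv2.imwrite('pics/hover.png',np.hstack([x,y])); show()
E
```

```text
pos [0.6168 0.1424 0.1048] ydeg -108.06 zax [ 1.3e-03  1.0e-04 -1.0e+00] F [ 0.8  0.4 -1.3] T [ 0.06 -0.02  0.02] w 0.0195 g 15.0 q [ 0.21  0.49  1.58 -0.    1.07  2.1 ] t 5.7
xyz [ 0.0001 -0.0003  0.0048] twist [-0.0005 -0.0012 -0.0011] t 5.7
pos [0.6171 0.1429 0.1053] ydeg -108.04 zax [ 2.6e-03  4.0e-04 -1.0e+00] F [0.3 0.3 0.5] T [0.08 0.04 0.01] w 0.0197 g 15.0 q [ 0.21  0.49  1.58 -0.    1.07  2.1 ] t 5.8
```

View pics/hover.png

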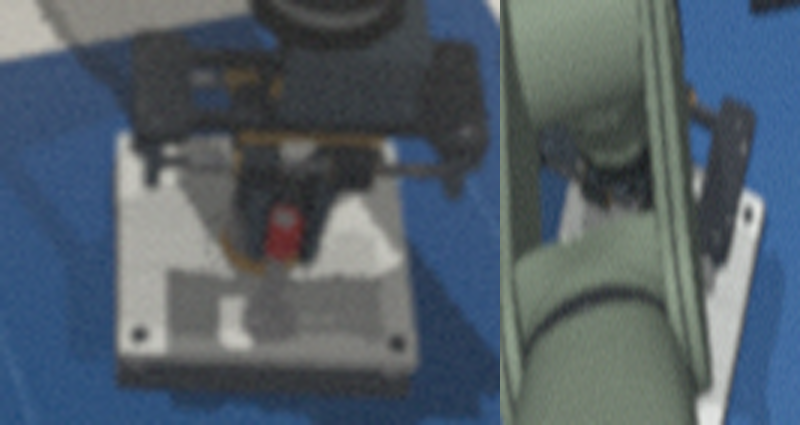

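The pin hovers over the bush: red knob at crop (285,230), shank going down to the bush around (270,320). I'll lower it gently.

Request:
send_rows([
  {"xyz": [0,0,0.006],"twist": [0,0,0],"hand": 0.1},
  {"xyz": [0,0,0.01],"twist": [0,0,0],"hand": 0.1},
  {"xyz": [0,0,0.012],"twist": [0,0,0],"hand": 0.1},
  {"xyz": [0,0,0.014],"twist": [0,0,0],"hand": 0.1},
  {"xyz": [0,0,0.016],"twist": [0,0,0],"hand": 0.1},
  {"xyz": [0,0,0.016],"twist": [0,0,0],"hand": 0.1},
])

```text
t: 6.55
ee_pos: [0.6166, 0.1431, 0.0878]
tool_rot: [-3.103, 0.491, -0.001]
ft_force: [1.1, -0.1, -0.1]
width: 0.0195
grasp_force: 15.0
```

```bash
python3 - <<'E'
from h import *
show()
b,V=cloud('scene'); k=vision.camera_info('scene')
w=b[...,0].astype(float)-b[...,1:].max(-1); w=(w>25)*1.; w[:,:270]=0;w[:,340:]=0;w[:140]=0;w[215:]=0
yy,xx=np.nonzero(w); print(len(xx),xx.mean(),yy.mean(),xx.min(),xx.max(),yy.min(),yy.max())
s=st(); P=np.array([s['ee_pos']+[0,0,.0085],s['ee_pos']-[0,0,.0035],s['ee_pos']-[0,0,.0455],[*BUSH,.048]])
print(cv2.projectPoints(P,np.array(k['rvec']),np.array(k['tvec']),np.array([[k['fx'],0,k['cx']],[0,k['fy'],k['cy']],[0,0,1]]),None)[0][:,0])
E
```

```text
pos [0.6166 0.1431 0.0878] ydeg -108.0 zax [ 7.e-04 -1.e-04 -1.e+00] F [ 1.1 -0.1 -0.1] T [-0.   -0.26  0.04] w 0.0195 g 15.0 q [ 0.21  0.51  1.6  -0.    1.03  2.1 ] t 6.55
47 310.8723404255319 180.85106382978722 308 314 176 185
[[310.08584045 179.45274642]
 [309.56798016 182.22922072]
 [307.81719549 191.61593911]
 [307.95010628 190.5406908 ]]
```

Request:
send_rows([
  {"xyz": [0,0,0.003],"twist": [0,0,0],"hand": 0.1},
  {"xyz": [0,0,0.006],"twist": [0,0,0],"hand": 0.1},
  {"xyz": [0,0,0.009],"twist": [0,0,0],"hand": 0.1},
  {"xyz": [0,0,0.01],"twist": [0,0,0],"hand": 0.1},
  {"xyz": [0,0,0.01],"twist": [0,0,0],"hand": 0.1},
])

```text
t: 7.22
ee_pos: [0.6164, 0.1432, 0.0778]
tool_rot: [-3.103, 0.492, -0.001]
ft_force: [1.9, -0.3, -0.8]
width: 0.0196
grasp_force: 15.0
```

```bash
python3 -c "
from h import *
show()"
```

```text
pos [0.6164 0.1432 0.0778] ydeg -108.0 zax [ 4.e-04 -0.e+00 -1.e+00] F [ 1.9 -0.3 -0.8] T [-0.02 -0.54  0.05] w 0.0196 g 15.0 q [ 0.21  0.52  1.61 -0.    1.01  2.1 ] t 7.22
```

Request:
send_rows([
  {"xyz": [0.0,0,0.01],"twist": [0,0,0],"hand": 0.5},
  {"xyz": [0,0,0.0],"twist": [0,0,0],"hand": 0.5},
  {"xyz": [0,0,0],"twist": [0,0,0],"hand": 0.5},
  {"xyz": [0,0,-0.03],"twist": [0,0,0],"hand": 0.5},
  {"xyz": [0,0,-0.06],"twist": [0,0,0],"hand": 0.5},
  {"xyz": [0,0,-0.06],"twist": [0,0,0],"hand": 0.6},
  {"xyz": [0,0,-0.06],"twist": [0,0,0],"hand": 0.6},
])

```text
t: 8.1
ee_pos: [0.6156, 0.1431, 0.1372]
tool_rot: [3.102, -0.491, -0.002]
ft_force: [0.5, -0.4, 0.1]
width: 0.0547
grasp_force: 0.0
```

```bash
python3 - <<'E'
from h import *
show(); to(CH,.138,-108)
b,V=cloud('scene')
cv2.imwrite('pics/rel.png',cv2.resize(b[120:220,255:355][...,::-1],None,fx=5,fy=5,interpolation=2))
w=b[...,0].astype(float)-b[...,1:].max(-1); w=(w>25); w[:,:270]=0;w[:,340:]=0;w[:140]=0;w[215:]=0
yy,xx=np.nonzero(w); print(len(xx),xx.mean(),yy.mean(),xx.min(),xx.max(),yy.min(),yy.max(),np.nanmax(V[w],0),np.nanmedian(V[w],0))
E
```

```text
pos [0.6156 0.1431 0.1372] ydeg -108.0 zax [-1.4e-03 -3.0e-04 -1.0e+00] F [ 0.5 -0.4  0.1] T [ 0.02  0.04 -0.01] w 0.0547 g 0.0 q [ 0.21  0.46  1.54 -0.    1.14  2.1 ] t 8.1
xyz [-0.0586 -0.     -0.0008] twist [0.0007 0.0012 0.    ] t 8.1
55 309.56363636363636 184.36363636363637 306 313 180 189 [0.63331534 0.17082356 0.09632586] [0.62712439 0.13837755 0.08757341]
```

View pics/rel.png

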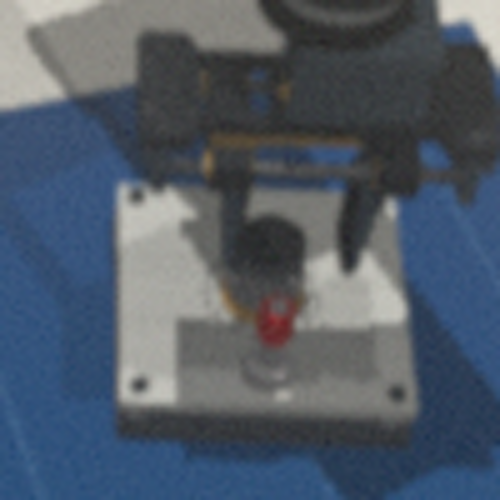

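The pin stands upright in the bush (knob at crop 275,322), resting on the collar. I'll move over to the chuck.

Request:
send_rows([
  {"xyz": [-0.03,0,0],"twist": [0,0,0],"hand": 0.68},
  {"xyz": [-0.0585,0,0],"twist": [0,0,0],"hand": 0.68},
  {"xyz": [-0.0585,0,0],"twist": [0,0,0],"hand": 0.68},
  {"xyz": [-0.0585,0,0.03],"twist": [0,0,0],"hand": 0.68},
  {"xyz": [-0.0585,0,0.06],"twist": [0,0,0],"hand": 0.68},
  {"xyz": [-0.0585,0,0.08],"twist": [0,0,0],"hand": 0.68},
  {"xyz": [-0.0585,0,0.093],"twist": [0,0,0],"hand": 0.68},
  {"xyz": [-0.0585,0,0.093],"twist": [0,0,0],"hand": 0.68},
  {"xyz": [-0.0585,0,0.093],"twist": [0,0,0],"hand": 0.68},
])

```text
t: 9.28
ee_pos: [0.5615, 0.1613, 0.0455]
tool_rot: [-3.102, 0.492, -0.002]
ft_force: [0.6, -0.1, 0.6]
width: 0.062
grasp_force: 0.0
```

```bash
cat >> h.py <<'E'
def knob():
    b,V=cloud('scene'); w=b[...,0].astype(float)-b[...,1:].max(-1); w=(w>25); w[:,:270]=0;w[:,340:]=0;w[:160]=0;w[215:]=0
    yy,xx=np.nonzero(w); print('knob n',len(xx),'u %.2f v %.2f'%(xx.mean(),yy.mean()),yy.min(),yy.max(),'z',np.round(np.nanmedian(V[w][:,2]),4))
E
python3 -c "
from h import *
show(); to(CH,.043,-108);knob()"
```

```text
pos [0.5615 0.1613 0.0455] ydeg -108.01 zax [ 1.5e-03  2.0e-04 -1.0e+00] F [ 0.6 -0.1  0.6] T [0.09 0.05 0.02] w 0.062 g 0.0 q [ 0.26  0.49  1.77 -0.    0.89  2.15] t 9.28
xyz [-0.0016  0.0006  0.0025] twist [-0.0007 -0.0013 -0.0001] t 9.275
knob n 74 u 310.05 v 183.59 179 189 z 0.087
```

Request:
send_rows([
  {"xyz": [-0.0005,0,0.001],"twist": [0,0,0],"hand": 0.3},
  {"xyz": [-0.0005,0,0.001],"twist": [0,0,0],"hand": 0.3},
  {"xyz": [-0.0005,0,0.001],"twist": [0,0,0],"hand": 0.3},
  {"xyz": [-0.0005,0,0.001],"twist": [0,0,0],"hand": 0.3},
], squeeze=20)

```text
t: 9.82
ee_pos: [0.5603, 0.1615, 0.0443]
tool_rot: [-3.103, 0.491, -0.001]
ft_force: [-0.1, 0.1, 2.7]
width: 0.0438
grasp_force: 20.0
```

```bash
python3 -c "
from h import *
show(); to(CH,.043,-108)"
```

```text
pos [0.5603 0.1615 0.0443] ydeg -108.0 zax [ 5.e-04  2.e-04 -1.e+00] F [-0.1  0.1  2.7] T [0.11 0.09 0.  ] w 0.0438 g 20.0 q [0.26 0.49 1.77 0.   0.88 2.15] t 9.82
xyz [-0.0003  0.0005  0.0013] twist [-0.0003 -0.0005  0.    ] t 9.825
```

Request:
send_rows([
  {"xyz": [0,0,0],"twist": [0,0,-0.02],"hand": 0.3},
  {"xyz": [0,0,0],"twist": [0,0,-0.04],"hand": 0.3},
  {"xyz": [0,0,0],"twist": [0,0,-0.06],"hand": 0.3},
  {"xyz": [0,0,0],"twist": [0,0,-0.08],"hand": 0.3},
  {"xyz": [0,0,0],"twist": [0,0,-0.1],"hand": 0.3},
])

```text
t: 10.45
ee_pos: [0.5602, 0.1612, 0.0443]
tool_rot: [3.124, -0.335, 0.0]
ft_force: [-1.2, -1.8, 5.1]
width: 0.0432
grasp_force: 20.0
```

```bash
python3 -c "
from h import *
show(); knob(); show()"
```

```text
pos [0.5602 0.1612 0.0443] ydeg -102.23 zax [ 2.e-04 -1.e-04 -1.e+00] F [-1.2 -1.8  5.1] T [-0.06  0.21 -0.44] w 0.0432 g 20.0 q [ 0.26  0.49  1.77 -0.    0.88  2.05] t 10.45
knob n 73 u 309.49 v 183.60 179 189 z 0.0864
pos [0.5602 0.1612 0.0443] ydeg -102.2 zax [ 2.e-04 -1.e-04 -1.e+00] F [-1.2 -1.6  5.9] T [-0.04  0.11 -0.38] w 0.0433 g 20.0 q [ 0.26  0.49  1.77 -0.    0.88  2.04] t 10.5
```

Request:
send_rows([
  {"xyz": [0,0,0],"twist": [0,0,-0.015],"hand": 0.3},
  {"xyz": [0,0,0],"twist": [0,0,-0.03],"hand": 0.3},
  {"xyz": [0,0,0],"twist": [0,0,-0.045],"hand": 0.3},
], squeeze=14)

```text
t: 10.88
ee_pos: [0.5602, 0.1611, 0.0443]
tool_rot: [3.13, -0.265, 0.0]
ft_force: [-1.2, -0.9, 5.4]
width: 0.044
grasp_force: 14.0
```

```bash
python3 -c "
from h import *
show(); knob(); show()"
```

```text
pos [0.5602 0.1611 0.0443] ydeg -99.66 zax [ 2.e-04 -3.e-04 -1.e+00] F [-1.2 -0.9  5.4] T [-0.14  0.23 -0.43] w 0.044 g 14.0 q [ 0.26  0.49  1.77 -0.    0.88  2.  ] t 10.88
knob n 71 u 309.55 v 183.46 179 189 z 0.087
pos [0.5602 0.1611 0.0443] ydeg -99.63 zax [ 2.e-04 -3.e-04 -1.e+00] F [-1.3 -1.2  6. ] T [-0.13  0.21 -0.41] w 0.0439 g 14.0 q [ 0.26  0.49  1.77 -0.    0.88  2.  ] t 10.93
```

Request:
send_rows([
  {"xyz": [0,0,0],"twist": [0,0,-0.015],"hand": 0.3},
  {"xyz": [0,0,0],"twist": [0,0,-0.03],"hand": 0.3},
], squeeze=9)

```text
t: 11.18
ee_pos: [0.5601, 0.1611, 0.0441]
tool_rot: [3.134, -0.217, 0.0]
ft_force: [-1.2, -1.0, 5.3]
width: 0.0438
grasp_force: 9.0
```

```bash
python3 -c "
from h import *
show(); knob(); show()"
```

```text
pos [0.5601 0.1611 0.0441] ydeg -97.91 zax [-0.e+00 -6.e-04 -1.e+00] F [-1.2 -1.   5.3] T [-0.29  0.15 -0.34] w 0.0438 g 9.0 q [ 0.26  0.49  1.77 -0.    0.88  1.97] t 11.18
knob n 72 u 309.51 v 183.53 179 189 z 0.0864
pos [0.5601 0.161  0.0442] ydeg -97.88 zax [-0.e+00 -7.e-04 -1.e+00] F [-1.8 -2.1  6. ] T [-0.26  0.25 -0.21] w 0.0442 g 9.0 q [ 0.26  0.49  1.77 -0.    0.88  1.97] t 11.22
```

Request:
send_rows([
  {"xyz": [0,0,0],"twist": [0,0,0],"hand": 0.3},
  {"xyz": [0,0,0],"twist": [0,0,-0.017],"hand": 0.3},
  {"xyz": [0,0,0],"twist": [0,0,-0.034],"hand": 0.3},
  {"xyz": [0,0,0],"twist": [0,0,-0.05],"hand": 0.3},
], squeeze=16)

```text
t: 11.72
ee_pos: [0.5601, 0.1609, 0.0441]
tool_rot: [3.138, -0.139, -0.0]
ft_force: [-1.0, -1.9, 3.6]
width: 0.0437
grasp_force: 16.0
```

```bash
python3 -c "
from h import *
show(); knob()"
```

```text
pos [0.5601 0.1609 0.0441] ydeg -95.07 zax [-1.e-04 -8.e-04 -1.e+00] F [-1.  -1.9  3.6] T [-0.39  0.17 -0.42] w 0.0437 g 16.0 q [ 0.26  0.49  1.77 -0.    0.88  1.92] t 11.72
knob n 73 u 308.99 v 183.67 179 189 z 0.0874
```

Request:
send_rows([
  {"xyz": [0,0,0],"twist": [0,0,-0.017],"hand": 0.3},
  {"xyz": [0,0,0],"twist": [0,0,-0.034],"hand": 0.3},
  {"xyz": [0,0,0],"twist": [0,0,-0.05],"hand": 0.3},
])

```text
t: 12.15
ee_pos: [0.56, 0.1607, 0.0441]
tool_rot: [3.14, -0.06, -0.0]
ft_force: [-1.1, -2.7, 5.2]
width: 0.0438
grasp_force: 16.0
```

```bash
python3 -c "
from h import *
show(); knob()"
```

```text
pos [0.56   0.1607 0.0441] ydeg -92.19 zax [-2.0e-04 -1.1e-03 -1.0e+00] F [-1.1 -2.7  5.2] T [-0.48  0.19 -0.48] w 0.0438 g 16.0 q [ 0.26  0.49  1.77 -0.    0.88  1.87] t 12.15
knob n 72 u 308.31 v 183.50 179 189 z 0.0867
```

Request:
send_rows([
  {"xyz": [0,0,0],"twist": [0,0,-0.017],"hand": 0.3},
  {"xyz": [0,0,0],"twist": [0,0,-0.034],"hand": 0.3},
  {"xyz": [0,0,0],"twist": [0,0,-0.05],"hand": 0.3},
])

```text
t: 12.58
ee_pos: [0.56, 0.1606, 0.0441]
tool_rot: [3.14, 0.019, -0.0]
ft_force: [-0.8, -2.6, 5.5]
width: 0.0436
grasp_force: 16.0
```

```bash
python3 -c "
from h import *
show(); knob()"
```

```text
pos [0.56   0.1606 0.0441] ydeg -89.32 zax [-2.0e-04 -1.3e-03 -1.0e+00] F [-0.8 -2.6  5.5] T [-0.49  0.16 -0.47] w 0.0436 g 16.0 q [ 0.26  0.49  1.77 -0.    0.88  1.82] t 12.57
knob n 78 u 309.58 v 186.81 182 192 z 0.0675
```

The pin dropped 16 mm or so. I'll release the chuck, lift, and go over the knob.

Request:
send_rows([
  {"xyz": [0,0,0],"twist": [0,0,-0.05],"hand": 0.62},
  {"xyz": [0,0,0],"twist": [0,0,-0.05],"hand": 0.62},
  {"xyz": [0,0,0],"twist": [0,0,-0.05],"hand": 0.62},
  {"xyz": [0,0,-0.04],"twist": [0,0,-0.05],"hand": 0.62},
  {"xyz": [0,0,-0.08],"twist": [0,0,-0.05],"hand": 0.62},
  {"xyz": [0,0,-0.08],"twist": [0,0,-0.05],"hand": 0.3},
  {"xyz": [0,0,-0.08],"twist": [0,0,-0.05],"hand": 0},
  {"xyz": [0,0,-0.08],"twist": [0,0,-0.05],"hand": 0},
], squeeze=20)

```text
t: 13.62
ee_pos: [0.5592, 0.1611, 0.1224]
tool_rot: [3.139, 0.095, -0.005]
ft_force: [-0.1, -0.3, -0.5]
width: 0.0291
grasp_force: 0.0
```

```bash
python3 -c "
from h import *
show(); knob();to(BUSH,.1,-108)"
```

```text
pos [0.5592 0.1611 0.1224] ydeg -86.52 zax [-2.9e-03 -9.0e-04 -1.0e+00] F [-0.1 -0.3 -0.5] T [0.01 0.03 0.05] w 0.0291 g 0.0 q [ 0.26  0.4   1.68 -0.    1.06  1.77] t 13.62
knob n 75 u 309.08 v 186.80 181 192 z 0.0691
xyz [0.0566 0.0219 0.0223] twist [0.0012 0.0027 0.375 ] t 13.675
```

Request:
send_rows([
  {"xyz": [0.028,0.011,0],"twist": [0,0,0.17],"hand": 0},
  {"xyz": [0.0566,0.022,0],"twist": [0,0,0.3],"hand": 0},
  {"xyz": [0.0566,0.022,0.012],"twist": [0,0,0.375],"hand": 0},
  {"xyz": [0.0566,0.022,0.022],"twist": [0,0,0.375],"hand": 0},
  {"xyz": [0.0566,0.022,0.022],"twist": [0,0,0.375],"hand": 0},
  {"xyz": [0.0566,0.022,0.022],"twist": [0,0,0.375],"hand": 0},
])

```text
t: 14.42
ee_pos: [0.6178, 0.1431, 0.102]
tool_rot: [3.103, -0.49, 0.0]
ft_force: [-0.5, -0.2, 0.2]
width: 0.0004
grasp_force: 0.0
```

```bash
python3 -c "
from h import *
show(); to(BUSH,.08,-108)"
```

```text
pos [0.6178 0.1431 0.102 ] ydeg -107.95 zax [ 1.e-04 -1.e-04 -1.e+00] F [-0.5 -0.2  0.2] T [ 0.06  0.01 -0.  ] w 0.0004 g 0.0 q [ 0.21  0.49  1.58 -0.    1.07  2.09] t 14.43
xyz [-0.0007  0.0006  0.022 ] twist [ 0.0001 -0.0001  0.0009] t 14.425
```

Request:
send_rows([
  {"xyz": [0,0,0.012],"twist": [0,0,0],"hand": 0},
  {"xyz": [0,0,0.021],"twist": [0,0,0],"hand": 0},
  {"xyz": [0,0,0.023],"twist": [0,0,0],"hand": 0},
  {"xyz": [0,0,0.024],"twist": [0,0,0],"hand": 0},
  {"xyz": [0,0,0.025],"twist": [0,0,0],"hand": 0},
  {"xyz": [0,0,0.026],"twist": [0,0,0],"hand": 0},
  {"xyz": [0,0,0.026],"twist": [0,0,0],"hand": 0},
])

```text
t: 15.3
ee_pos: [0.6182, 0.1429, 0.0767]
tool_rot: [-3.103, 0.491, -0.002]
ft_force: [-1.1, -0.0, 4.0]
width: 0.0006
grasp_force: 2.3
```

```bash
python3 -c "
from h import *
show(); knob()"
```

```text
pos [0.6182 0.1429 0.0767] ydeg -108.0 zax [ 1.e-03  1.e-04 -1.e+00] F [-1.1 -0.   4. ] T [-0.06  0.29  0.01] w 0.0006 g 2.3 q [ 0.21  0.52  1.61 -0.    1.01  2.09] t 15.3
knob n 24 u 308.92 v 190.75 189 193 z 0.0659
```

Request:
send_rows([
  {"xyz": [0,0,0.001],"twist": [0,0,0],"hand": 0},
  {"xyz": [0,0,0.002],"twist": [0,0,0],"hand": 0},
  {"xyz": [0,0,0.002],"twist": [0,0,0],"hand": 0},
])

```text
t: 15.72
ee_pos: [0.618, 0.1429, 0.0739]
tool_rot: [-3.103, 0.492, -0.0]
ft_force: [-0.4, -0.6, 2.5]
width: 0.0004
grasp_force: 1.1
```

```bash
python3 -c "
from h import *
show(); to(BUSH,.072,-108)"
```

```text
pos [0.618  0.1429 0.0739] ydeg -108.01 zax [ 2.e-04  0.e+00 -1.e+00] F [-0.4 -0.6  2.5] T [-0.03  0.13 -0.02] w 0.0004 g 1.1 q [ 0.21  0.52  1.61 -0.    1.01  2.09] t 15.72
xyz [-0.0009  0.0005  0.0019] twist [-0.0001 -0.0002 -0.0001] t 15.725
```

Passing the detent; continue to flush.

Request:
send_rows([
  {"xyz": [0,0,0.001],"twist": [0,0,0],"hand": 0},
  {"xyz": [0,0,0.002],"twist": [0,0,0],"hand": 0},
  {"xyz": [0,0,0.003],"twist": [0,0,0],"hand": 0},
  {"xyz": [0,0,0.003],"twist": [0,0,0],"hand": 0},
])

```text
t: 16.23
ee_pos: [0.6181, 0.1428, 0.0725]
tool_rot: [-3.103, 0.491, -0.002]
ft_force: [-3.1, -0.5, 12.1]
width: 0.0004
grasp_force: 5.9
```

```bash
python3 -c "
from h import *
show(); to(BUSH,.072,-108)"
```

```text
pos [0.6181 0.1428 0.0725] ydeg -108.0 zax [ 0.001 -0.    -1.   ] F [-3.1 -0.5 12.1] T [-0.22  0.65 -0.04] w 0.0004 g 5.9 q [ 0.21  0.52  1.61 -0.    1.    2.09] t 16.23
xyz [-0.001   0.0005  0.0005] twist [-0.0003 -0.0009  0.    ] t 16.225
```

Request:
send_rows([
  {"xyz": [0,0,0.0015],"twist": [0,0,0],"hand": 0},
  {"xyz": [0,0,0.0015],"twist": [0,0,0],"hand": 0},
])

```text
t: 16.48
ee_pos: [0.6182, 0.1428, 0.0724]
tool_rot: [-3.103, 0.491, -0.003]
ft_force: [-5.7, -1.1, 20.4]
width: 0.0007
grasp_force: 9.2
```

Request:
send_rows([
  {"xyz": [0,0,-0.01],"twist": [0,0,0],"hand": 0},
  {"xyz": [0,0,-0.05],"twist": [0,0,0],"hand": 0},
  {"xyz": [0,0,-0.1],"twist": [0,0,0],"hand": 0},
  {"xyz": [0,0,-0.15],"twist": [0,0,0],"hand": 0},
  {"xyz": [-0.05,0,-0.2],"twist": [0,0,0],"hand": 0},
  {"xyz": [-0.1,0,-0.2],"twist": [0,0,0],"hand": 0},
  {"xyz": [-0.15,0,-0.2],"twist": [0,0,0],"hand": 0},
  {"xyz": [-0.15,0,-0.2],"twist": [0,0,0],"hand": 0},
])

```text
t: 17.48
ee_pos: [0.4726, 0.1898, 0.2696]
tool_rot: [3.103, -0.487, -0.001]
ft_force: [0.7, -0.3, 0.1]
width: 0.0003
grasp_force: 0.0
```

```bash
python3 - <<'E'
from h import *
show(); knob()
b,V=cloud('scene'); w=b[...,0].astype(float)-b[...,1:].max(-1); w=(w>25); w[:,:270]=0;w[:,340:]=0;w[:160]=0;w[215:]=0
print(np.nanpercentile(V[w],[5,50,95],axis=0))
k=vision.camera_info('scene')
print(cv2.projectPoints(np.array([[*BUSH,.06],[*BUSH,.065]]),np.array(k['rvec']),np.array(k['tvec']),np.array([[k['fx'],0,k['cx']],[0,k['fy'],k['cy']],[0,0,1]]),None)[0][:,0])
cv2.imwrite('pics/end.png',cv2.resize(b[140:220,255:355][...,::-1],None,fx=6,fy=6,interpolation=2))
E
```

```text
pos [0.4726 0.1898 0.2696] ydeg -107.85 zax [-8.e-04  1.e-04 -1.e+00] F [ 0.7 -0.3  0.1] T [ 0.04 -0.03  0.  ] w 0.0003 g 0.0 q [0.36 0.18 1.61 0.   1.35 2.24] t 17.48
knob n 71 u 309.11 v 188.03 181 193 z 0.066
[[0.58449621 0.13221006 0.0360655 ]
 [0.62470923 0.14179423 0.06692941]
 [0.63352336 0.16497457 0.07444797]]
[[308.44372988 187.89138359]
 [308.65164413 186.77549546]]
```

View pics/end.png

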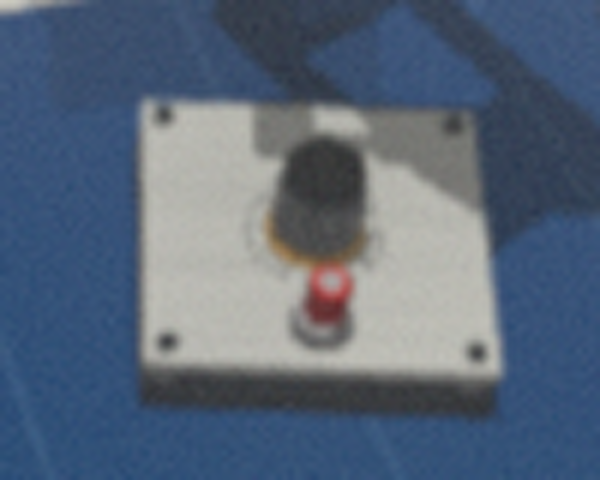

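The knob sits on the bush rim (crop 328,295). When I pressed, it stopped firmly with its top at 72.4 mm, which matches fully home. Nothing else looks disturbed.

```bash
python3 -c "
from h import *
print(manip.job_done())"
```

```text
the job is handed in; nothing more can be done
None
```

The pin is pressed home with its knob on the bush rim, released with the arm clear, and the job was handed in at about 17.5 s; handing in gave no verdict, and I repeated a 2.9° turn by mistake while letting go of the chuck, so some load on the pin there can't be ruled out.

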